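# Find the catch and lock the specimen box

### The job

Lock the grey specimen box: take the steel key from its stand, put it through the keyhole in the lock on the lid, and turn it gently back and forth with light pressure until you feel it drop into the lock. Then turn it clockwise (seen from above) until the bolt is fully thrown, and let go, leaving the key in the lock. Never force the key, and leave the other things where they are.

Things in the scene. Friction and masses are not known exactly. Their poses are not given: they have to be found in the camera images.
- key: Loose steel key, about 80 g, upright in the key stand. Origin at the centre of its lower end, z up the shaft, x along the width of bit and bow. Bit (flat blade) 22 (x) x 5 (y) mm, z = 0 to 8 mm; round shaft 8 mm thick up to z = 41 mm, with a 13 mm collar at the top; flat bow 30 (x) x 8 (y) mm, z = 41 to 71 mm, gripped across y. A half turn about z leaves it the same.
- bow (a point): Middle of the key's bow, 56 mm above the key's lower end; axes as the key.
- key_stand: Fixed black plastic block 52 (x) x 36 (y) x 30 mm on a 64 x 48 x 4 mm foot. Origin at the centre of its underside. The key stands in its slot (25 mm along x, 7.5 mm wide, floor 4 mm above the worktop), axes parallel to the stand's at the start; lift it 30 mm straight up to clear the slot.
- lock_box: Fixed grey steel specimen box, closed, lid immovable, 124 (x) x 172 (y) x 42 mm. Origin on its underside, below the keyhole (box from y = -97 to +75 mm). On it, over the origin, an aluminium lock case 60 x 60 x 44 mm (top at z = 86 mm); at y = +37 to +55 mm the steel keeper for the bolt, 30 mm wide, top at z = 62 mm. More than 50 N in all between key and lock counts as forcing it.
- keyhole (a point): Centre of the keyhole's mouth on top of the lock case, 86 mm above the worktop, axes as lock_box. A slot 26 mm along x and 8.5 mm along y, widened to 11 x 11 mm in the middle for the shaft, through an 8 mm cover. The key enters with its x along the slot, either way round. Under the cover the bit can turn, but fixed wards stop it about 0.8 rad either way from the slot's direction.
- plug (a point): Centre of the hidden plug's top, 18 mm below the mouth, where the key's lower end lands. The plug has two crossing slots 8.4 mm wide, at 90 degrees, at an unknown angle: the nearest lie 0.33 to 1.24 rad from the keyhole's direction, one clockwise, one counter-clockwise, at least one within the wards. They take the bit when lined up to about 0.1 rad; pressing hard drags the plug round.
- seat (a point): Floor of the plug's slots, 28 mm below the mouth: the key drops 10 mm to here, below the wards, and then turns the plug (0.15 rad of play, friction about 0.08 N m). The plug stops 1.20 rad clockwise from where its slots lie at 45 degrees to the keyhole, so the key ends about 0.41 or 1.98 rad clockwise of the keyhole's direction, plus play. It may be regripped while it stands in the lock.
- bolt (a joint): Brass bolt, 12 x 8 mm, sliding out of the +y side of the lock case into the keeper. 0 = withdrawn (it moves only in the last 0.7 rad of the turn), 0.012 m = fully thrown.
- beaker: Glass beaker, 66 mm across, 75 mm high, loose bystander; origin at the centre of its underside.
- bench_timer: Small white bench timer with four buttons, 60 x 66 x 16 mm, loose bystander; origin at the centre of its underside.
- tape: Cream roll of label tape lying flat, 68 mm across, 19 mm high, loose bystander; origin at the centre of its underside.
Things that resemble listed ones, but are neither listed nor needed, are in the scene too. What is shaped like the lock_box but pink is not meant.

How it is judged:
By the outcome, as a careful person would: the job done as asked, in the order asked, and still so for the second after the job is handed in, with the robot touching nothing.
It also fails if it takes over 67 s, if anything falls off the work surface, if the arm or the gripper's body presses on something with over 40 N, if the wrist force passes 120 N, or if a joint passes its speed limit or range.

### The arm

A 6-joint arm with a two-finger parallel gripper is mounted at the origin on a cart in front of the work surface, level with it; the furniture and walls round the work are solid. World frame = base frame: x ahead of the robot, y to its left, z up, the work surface at z = 0. Lengths are in mm, angles in rad, forces in N, time in s.
With the tool pointing down it reaches from about 400 to 925 mm from the base axis. Payload 12.5 kg.
Tool frame: the origin (TCP) lies midway between the tips of the shut fingers; the grasp point (between the pads) lies 19 mm behind it; z points along the fingers, y is the direction in which the jaws open and shut (so a half turn about z gives the same grasp; the last joint's range is limited). The gripper opens to 95 mm and grips with 3 to 60 N. Pads are 20 mm wide; open, the fingers measure 119 mm over their backs; the gripper's body (75 mm by 180 mm) begins 59 mm behind the grasp point.
Start: joints at [1.096, 0.491, 1.559, -0, 1.092, -0.106], TCP at [225.295, 583, 214.661] pointing down, gripper open.
Joint ranges: [-3.1, 3.1], [-0.84, 2.19], [0.05, 2.79], [-1.13, 4.28], [0.06, 2.93], [-2.69, 2.69]. Speed limits (rad/s): [2.22, 2.22, 2.79, 3.14, 3.14, 3.14].

### API

Orientations are given as [roll, pitch, yaw] about the fixed x, y, z axes, in that order (R = Rz(yaw) Ry(pitch) Rx(roll)).
In Python, from cell import * gives the robot as it stands. The module is installed in compiled form; this text tells all that it offers.
- The arm moves only by the tool carry_out, never from a script. Its argument "moves" is a list of rows, each an object of numbers: "dx", "dy", "dz": the shift along the tool's x, y, z in m; "twist": the turn about the tool's z in degrees. A call has 1 to 5 rows; each row is the pose to reach, as a shift and turn from the pose commanded when the call began, along the tool's axes at that moment; what a row does not reach only later rows make up. A row lasts 1/10 s, in which the tool goes at most 50 mm and 8.59 degrees, less where a joint would pass 70% of its speed; a pose out of reach is approached as far as the arm can. A call with a gripper value outside its range is refused whole. "grip" is the finger opening in m, from 0 to 0.0951, set as the call begins (left out, the last holds). The fingers move at their own pace and stop on an object; the grip force is fixed at half the most. Time passes only in rows, so rows that repeat a pose let the fingers close. It gives the time, the measured TCP pose, the force and the opening at its end, in the units of the state.
- state(): the state, without advancing time (a new reading comes with each control period).
- read_camera(name): name is "scene" or "top" or "wrist"; returns (picture, depth): 480x640x3 uint8, red, green, blue; 480x640 float32, mm along the optical axis (not along the pixel's ray), 0 where there is no reading.
- camera_info(name): a dict with "mtx" (3x3 intrinsics, pixels), "R" (3x3) and "t" (3): a world point X has camera coordinates R X + t. Camera axes: x right, y down, z forward; pixel columns grow to the right and rows downward; lengths in mm; the calibration is good to about 2 mm. A picture is of the moment at which its call begins: read the wrist's pose just before it. camera_info takes no time and is no camera call; for the wrist camera it gives the pose at the moment of the call.
- job_done(): hands the job in, once; it reports no verdict.
The state is a dict: "t": time; "joints": joint angles; "qvel": joint speeds; "tau": joint torques, N m; "eef_pos": TCP position; "tcp_rot": TCP orientation; "ft_force": force on the tool from outside, world axes, zero at the start; "moment": the same for the moment, N m; "opening": opening from 0.0 (shut) to 1.0 (fully open).
Only numpy, scipy, OpenCV 4.12 (cv2) and the standard library are available. Lean on these libraries where they do the work, as an engineer would, in place of code of your own. Each camera call takes 0.05 s, during which the arm holds its last target. There are 200 camera calls.

## Working session

There is one attempt and no reset: what is moved stays moved. The work goes in short steps, Python scripts to look and compute and a tool call to move; the robot and the scene stay as the last step left them, time stands still between calls to the robot, and variables do not carry over. Pictures are saved under pics/ and viewed, about 8 in all and at most 12, crops included, and the job is handed in when it is done.

Besides the shell and the picture viewer there is one more tool, called in YAML: its name, and indented under it one key for each argument. carry_out: Moves the arm, as the interface text tells. Its arguments: {"type":"object","properties":{"moves":{"type":"array","items":{"type":"object","properties":{"dx":{"type":"number"},"dy":{"type":"number"},"dz":{"type":"number"},"twist":{"type":"number"}}}},"grip":{"type":"number"}},"required":["moves"]}

```bash
mkdir -p pics; python3 - <<'E'
from cell import *
import cv2,numpy as np
for n in("scene","top"):
    p,d=read_camera(n); cv2.imwrite(f"pics/{n}0.png",p[:,:,::-1]); np.save(f"{n}0.npy",d)
    i=camera_info(n); print(n,i["mtx"],i["R"],i["t"])
    np.savez(f"{n}_i.npz",**{k:np.array(i[k]) for k in("mtx","R","t")})
s=state();print(s)
E
```

```text
scene [[438.14530876   0.         309.1824066 ]
 [  0.         438.14530876 241.45344332]
 [  0.           0.           1.        ]] [[-0.99731498 -0.07099722  0.01795072]
 [-0.05674139  0.59420664 -0.80230847]
 [ 0.04629524 -0.8011728  -0.59663967]] [ 604.64796383   -9.16005518 1000.38377232]
top [[567.96775324   0.         322.87255924]
 [  0.         567.96775324 240.13743477]
 [  0.           0.           1.        ]] [[-0.081417   -0.99667157 -0.00413077]
 [-0.97534805  0.08052662 -0.2054547 ]
 [ 0.2051035  -0.01269857 -0.97865791]] [ 216.58342425  584.30501506 1288.49923316]
{'t': 0.1, 'joints': array([ 1.09638106e+00,  4.91507225e-01,  1.55938809e+00, -5.45231827e-06,
        1.09171497e+00, -1.05573587e-01]), 'qvel': array([ 0.00106118, -0.0024243 , -0.00041501,  0.00023311,  0.00052151,
       -0.00104983]), 'tau': array([ 2.58679829e-03, -6.13619542e+01, -2.58613515e+01,  6.93896133e-02,
        4.69261198e-02, -1.12052969e-04]), 'eef_pos': array([225.19874001, 582.7840838 , 214.11539685]), 'tcp_rot': array([-3.14058018e+00, -1.02426701e-04,  2.77275344e+00]), 'ft_force': array([ 0.28868015,  0.35348306, -0.1092302 ]), 'moment': array([ 0.02758477, -0.01529987,  0.05527306]), 'opening': 0.9987108471424619}
```

View pics/top0.png

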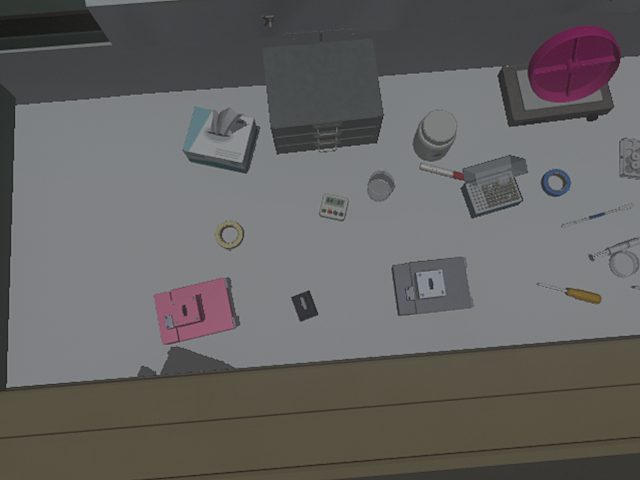

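View pics/scene0.png

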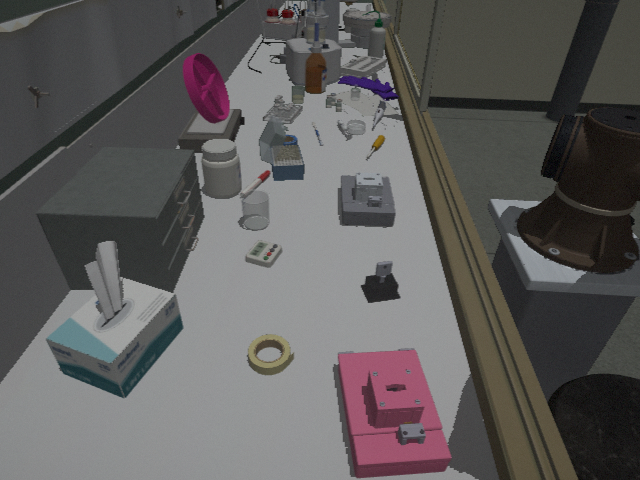

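The top view shows the grey box at about (432,286) with its keyhole near (431,284), the key stand at (304,305), the pink decoy at (196,310), and a brown band covering the near side. The scene view shows the key upright in its stand at (383,270) and the grey lock at (368,190). Next I'll measure positions from the depth images and view an enlarged crop.

```bash
cat > h.py <<'E'
import numpy as np,cv2
def world(d,i):
    v,u=np.mgrid[0:480,0:640]; K=np.array(i["mtx"]); R=np.array(i["R"]); t=np.array(i["t"])
    c=np.stack([(u-K[0,2])/K[0,0]*d,(v-K[1,2])/K[1,1]*d,d],-1)
    return (c-t)@R
def rect(P,m):
    r=cv2.minAreaRect(P[m][:,:2].astype(np.float32)); return r
E
python3 - <<'E'
from h import *
i=np.load("top_i.npz"); P=world(np.load("top0.npy"),i); im=cv2.imread("pics/top0.png")
def box(u0,u1,v0,v1):
    m=np.zeros((480,640),bool); m[v0:v1,u0:u1]=1; return m
z=P[...,2]
for n,b,lo,hi in[("case",box(385,480,250,325),76,96),("keeper",box(385,480,250,325),54,70),("boxtop",box(385,480,250,325),34,50),("stand",box(285,325,285,325),24,40),("key",box(285,325,285,325),50,100),("foot",box(285,325,285,325),2.5,8)]:
    m=b&(z>lo)&(z<hi); print(n,m.sum(),P[m].mean(0).round(1) if m.any() else '', rect(P,m) if m.sum()>3 else '')
print("brown",[P[v,300].round(0) for v in(350,370,385,400,440)],"table",P[250,330])
for (u,v) in((190,362),(150,372),(180,355)):print(P[v,u].round(0))
a=cv2.resize(im[250:325,385:480],None,fx=6,fy=6,interpolation=3); b=cv2.resize(im[285:325,280:330],None,fx=8,fy=8,interpolation=3)
c=np.zeros((450,800,3),np.uint8); c[:,:570]=a; b=cv2.resize(b,(230,184)); c[:184,570:]=b; cv2.imwrite("pics/crop.png",c)
E
```

```text
case 664 [472.6 -68.1  85. ] ((473.039794921875, -68.41439056396484), (60.56004333496094, 60.76563262939453), 1.8462022542953491)
keeper 179 [461.7 -38.3  61. ] ((471.81451416015625, -52.287261962890625), (59.13924026489258, 77.94733428955078), 0.3122469484806061)
boxtop 2865 [471.8 -83.4  41.1] ((473.34552001953125, -81.35993194580078), (124.48092651367188, 178.36798095703125), 1.6690975427627563)
stand 273 [453.  226.1  29.6] ((453.94268798828125, 226.3074188232422), (52.4199333190918, 35.849449157714844), 16.3203067779541)
key 47 [453.2 225.9  73.1] ((453.8045349121094, 226.21066284179688), (29.440732955932617, 7.704557418823242), 17.404239654541016)
foot 236 [451.2 224.4   4.3] ((457.30712890625, 224.76626586914062), (94.83390045166016, 94.59728240966797), 85.30657196044922)
brown [array([350., 243.,   3.]), array([317., 206., 921.]), array([305., 207., 919.]), array([294., 208., 919.]), array([264., 210., 919.])] table [586.94189189 151.62830233  -2.0632344 ]
[343. 507.  -2.]
[328. 602.   2.]
[362. 530.   1.]
```

View pics/crop.png

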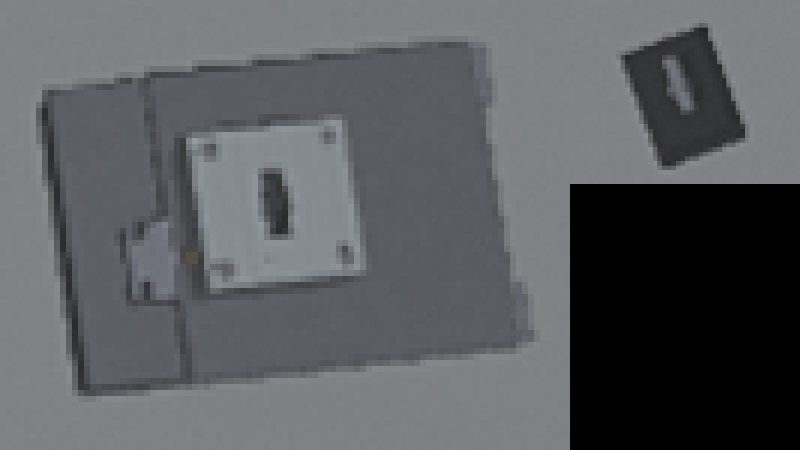

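The crop shows the grey lock case with its keyhole slot at about (275,205), the keeper on its left (+y) side at (150,260), and the key's bow seen edge-on in the stand at the upper right. I measured the key at (454,226) with yaw about 17° and the keyhole at (473,-68) with yaw about 1.8°. I'm moving above the key with a tool yaw of 197°, so joint 6 has room for the clockwise turn.

carry_out:
  moves:
    - {"dx": -0.034,"dy": -0.025}
    - {"dx": -0.068,"dy": -0.05}
    - {"dx": -0.103,"dy": -0.075}
    - {"dx": -0.137,"dy": -0.1}
    - {"dx": -0.171,"dy": -0.125}

```text
schema error: expected keys dx, dy, dz, twist
```

carry_out:
  moves:
    - {"dx": -0.034,"dy": -0.025,"twist": -7.6,"dz": 0.01}
    - {"dx": -0.068,"dy": -0.05,"twist": -15.2,"dz": 0.02}
    - {"dx": -0.103,"dy": -0.075,"twist": -22.9,"dz": 0.03}
    - {"dx": -0.137,"dy": -0.1,"twist": -30.5,"dz": 0.04}
    - {"dx": -0.171,"dy": -0.125,"twist": -38.1,"dz": 0.05}

```text
t: 0.6
eef_pos: [340.2, 403.3, 164.2]
tcp_rot: [-3.142, -0.0, -2.84]
ft_force: [0.9, 0.2, -0.5]
opening: 1.004
```

carry_out:
  moves:
    - {"dx": 0}
    - {"dx": 0}
    - {"dx": 0}
  grip: 0.04

```text
schema error: expected keys dx, dy, dz, twist
```

```bash
cat >> h.py <<'E'
def pose(s,q=1):
    print("t %.2f pos %s rot %s F %s M %s op %.3f j6 %.3f"%(s["t"],s["eef_pos"].round(1),s["tcp_rot"].round(4),s["ft_force"].round(1),s["moment"].round(3),s["opening"],s["joints"][5]))
E
python3 - <<'E'
from cell import *
from h import *
s=state(); pose(s); i=camera_info("wrist"); p,d=read_camera("wrist"); cv2.imwrite("pics/w1.png",p[:,:,::-1]); np.savez("w1.npz",d=d,**{k:np.array(i[k]) for k in("mtx","R","t")})
P=world(d,i); z=P[...,2]
near=np.hypot(P[...,0]-454,P[...,1]-226)<60
for lo,hi in((66,85),(24,36)):
    m=near&(z>lo)&(z<hi)&(d>0); print(m.sum(), P[m].mean(0), rect(P,m) if m.sum()>4 else '')
E
```

```text
t 0.60 pos [340.2 403.3 164.2] rot [-3.1416e+00 -1.0000e-04 -2.8396e+00] F [ 0.9  0.2 -0.5] M [ 0.092 -0.025 -0.001] op 1.004 j6 -1.128
98 [441.20980055 220.23646058  70.71058364] ((441.5525817871094, 219.7190399169922), (8.887356758117676, 6.019120693206787), 78.74378967285156)
1104 [441.57700121 222.18796756  28.72962349] ((446.58221435546875, 219.8953857421875), (37.62487030029297, 37.703678131103516), 16.020828247070312)
```

View pics/w1.png

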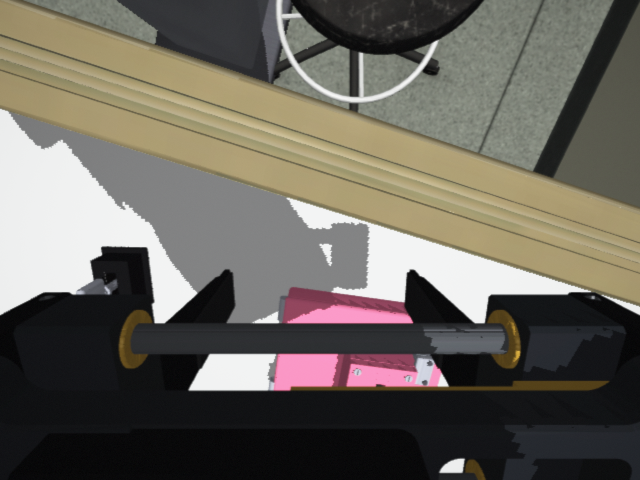

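The first and third calls were refused because every row needs all four keys. The wrist picture shows the gripper clear of everything, with the stand at (120,265). I'll continue to the key.

carry_out:
  moves:
    - {"dx": -0.0112,"dy": -0.0406,"dz": 0,"twist": 0}
    - {"dx": -0.0223,"dy": -0.0812,"dz": 0,"twist": 0}
    - {"dx": -0.0334,"dy": -0.1219,"dz": 0,"twist": 0}
    - {"dx": -0.0446,"dy": -0.1625,"dz": 0,"twist": 0}
    - {"dx": -0.0557,"dy": -0.2031,"dz": 0,"twist": 0}
  grip: 0.05

```text
t: 1.15
eef_pos: [452.9, 225.2, 164.5]
tcp_rot: [3.142, -0.0, -2.846]
ft_force: [1.7, 0.2, -0.1]
opening: 0.635
```

carry_out:
  moves:
    - {"dx": 0,"dy": 0,"dz": 0,"twist": 0}
    - {"dx": 0,"dy": 0,"dz": 0,"twist": 0}
    - {"dx": 0,"dy": 0,"dz": 0,"twist": 0}

```text
t: 1.45
eef_pos: [451.7, 227.4, 164.5]
tcp_rot: [3.141, -0.0, -2.845]
ft_force: [0.1, -0.4, -0.1]
opening: 0.529
```

```bash
cat > w.py <<'E'
import sys
from cell import *
from h import *
n,x,y=sys.argv[1],float(sys.argv[2]),float(sys.argv[3])
s=state(); pose(s); i=camera_info("wrist"); p,d=read_camera("wrist"); cv2.imwrite(f"pics/{n}.png",p[:,:,::-1]); np.savez(n+".npz",d=d,**{k:np.array(i[k]) for k in("mtx","R","t")})
P=world(d,i); z=P[...,2]
near=np.hypot(P[...,0]-x,P[...,1]-y)<60
for a in sys.argv[4:]:
    lo,hi=map(float,a.split(":")); m=near&(z>lo)&(z<hi)&(d>0); print(a,m.sum(), P[m].mean(0) if m.any() else '', rect(P,m) if m.sum()>4 else '')
E
python3 w.py w2 454 226 66:85 24:36
```

```text
t 1.45 pos [451.7 227.4 164.5] rot [ 3.1414e+00 -4.0000e-04 -2.8450e+00] F [ 0.1 -0.4 -0.1] M [ 0.051  0.006 -0.024] op 0.529 j6 -1.532
66:85 342 [452.77701026 221.62343197  72.78682477] ((453.553955078125, 221.76234436035156), (29.009538650512695, 7.5043816566467285), 16.941879272460938)
24:36 1612 [451.36691232 221.41018091  28.73889131] ((453.7454833984375, 222.20188903808594), (52.21865463256836, 35.4478874206543), 16.22420310974121)
```

View pics/w2.png

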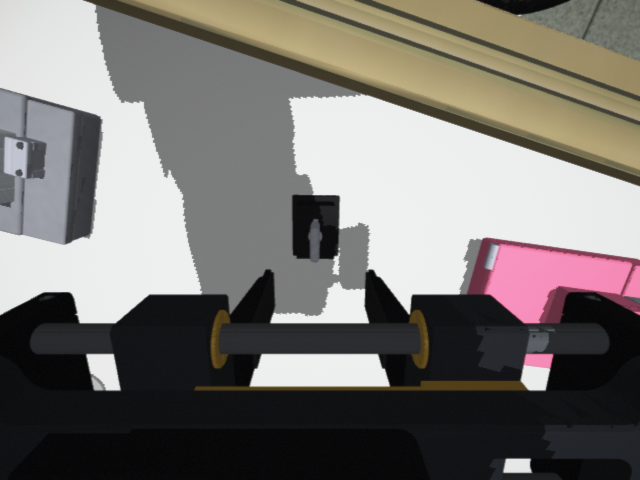

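The wrist view shows the key's bow between the fingertips at (315,240), a little left of the fingers' midline. The top and wrist cameras disagree by about 4 mm in y. I'll use the fingertips to check the wrist camera's bias.

```bash
cat > fb.py <<'E'
import sys
from h import *
from scipy.spatial.transform import Rotation as Ro
f=np.load(sys.argv[1]); pos=np.array([float(a) for a in sys.argv[2:5]]); rpy=[float(a) for a in sys.argv[5:8]]
Rt=Ro.from_euler("xyz",rpy).as_matrix(); P=world(f["d"],f); T=(P-pos)@Rt
d=f["d"]; ok=(d>0)&(d<330)&(abs(T[...,2])<60)
for zlo,zhi in((-20,-10),(-10,-4),(-4,8)):
  for sg in(1,-1):
    m=ok&(T[...,2]>zlo)&(T[...,2]<zhi)&(T[...,1]*sg>0)&(abs(T[...,1])<60)&(abs(T[...,0])<20)
    if m.sum()>3: print(zlo,sg,m.sum(),np.percentile(T[m],[2,50,98],axis=0).round(1).tolist())
R=f["R"];c=-R.T@f["t"];print("cam in tool",(c-pos)@Rt, "optic",R[2]@Rt)
E
python3 fb.py w2.npz 451.7 227.4 164.5 3.1414 -.0004 -2.845
```

```text
-20 1 231 [[-8.6, 23.2, -19.7], [10.2, 23.6, -15.5], [12.7, 29.9, -10.2]]
-20 -1 233 [[-8.8, -33.4, -19.8], [10.4, -27.0, -15.5], [12.7, -26.7, -10.1]]
-10 1 108 [[-8.1, 23.2, -9.8], [8.6, 23.4, -7.2], [12.5, 27.9, -4.1]]
-10 -1 102 [[-8.3, -31.3, -9.8], [7.7, -26.9, -7.2], [12.8, -26.7, -4.2]]
-4 1 78 [[-8.3, 23.2, -3.9], [6.3, 23.5, -1.7], [12.5, 27.5, 1.9]]
-4 -1 80 [[-8.8, -30.8, -3.9], [7.3, -26.9, -1.7], [12.7, -26.7, 1.4]]
cam in tool [  75.72556426   -1.67877523 -168.88187259] optic [-0.26679201 -0.00123523  0.96375334]
```

carry_out:
  moves:
    - {"dx": -0.002,"dy": -0.0042,"dz": 0.024,"twist": 0.2}
    - {"dx": -0.002,"dy": -0.0042,"dz": 0.049,"twist": 0.2}
    - {"dx": -0.002,"dy": -0.0042,"dz": 0.074,"twist": 0.2}
    - {"dx": -0.002,"dy": -0.0042,"dz": 0.074,"twist": 0.2}
    - {"dx": -0.002,"dy": -0.0042,"dz": 0.074,"twist": 0.2}

```text
t: 2.0
eef_pos: [455.1, 224.1, 91.0]
tcp_rot: [3.142, -0.001, -2.848]
ft_force: [-0.2, -0.1, 0.4]
opening: 0.53
```

```bash
cat >> w.py <<'E'
# key/feature in tool frame, corrected by finger midpoint
from scipy.spatial.transform import Rotation as Ro
T=(P-s["eef_pos"])@Ro.from_euler("xyz",s["tcp_rot"]).as_matrix()
f=lambda sg:(d>0)&(T[...,2]>-16)&(T[...,2]<-4)&(T[...,1]*sg>0)&(abs(T[...,1])<60)&(abs(T[...,0])<18)&(d<250)
a,b=T[f(1)],T[f(-1)]
if len(a)>9 and len(b)>9:
    print("finger inner y",np.percentile(a[:,1],2),np.percentile(b[:,1],98),"x",np.percentile(a[:,0],[2,98]),np.percentile(b[:,0],[2,98]))
for q in sys.argv[4:]:
    lo,hi=map(float,q.split(":")); m=near&(z>lo)&(z<hi)&(d>0)
    if m.sum()>4: r=cv2.minAreaRect(T[m][:,:2].astype(np.float32)); print("tool",q,r)
E
python3 w.py w3 454.5 224 66:85 24:36
```

```text
t 2.00 pos [455.1 224.1  91. ] rot [ 3.1415e+00 -6.0000e-04 -2.8476e+00] F [-0.2 -0.1  0.4] M [ 0.051  0.005 -0.009] op 0.530 j6 -1.538
66:85 615 [452.34205428 221.50178052  72.73948318] ((453.39990234375, 221.7775421142578), (29.547876358032227, 8.034111022949219), 16.872705459594727)
24:36 2693 [450.70344688 221.00359289  28.72025884] ((453.84185791015625, 221.9786834716797), (52.40079116821289, 36.07191467285156), 16.090425491333008)
finger inner y 23.10386346221728 -26.5765971513855 x [-8.5340138  12.72407024] [-8.82590203 12.60308321]
tool 66:85 ((2.2803802490234375, -1.7421841621398926), (8.034256935119629, 29.546178817749023), 89.97237396240234)
tool 24:36 ((1.7733783721923828, -1.6808662414550781), (52.4017448425293, 36.07186508178711), 0.7555454969406128)
```

The finger and bow midpoints agree at (2.0,-1.75), so the key is centred. I'll descend, grip and lift.

carry_out:
  moves:
    - {"dx": 0,"dy": 0,"dz": 0.015,"twist": 0}
    - {"dx": 0,"dy": 0,"dz": 0.03,"twist": 0}
    - {"dx": 0,"dy": 0,"dz": 0.044,"twist": 0}
    - {"dx": 0,"dy": 0,"dz": 0.044,"twist": 0}
    - {"dx": 0,"dy": 0,"dz": 0.044,"twist": 0}

```text
t: 2.55
eef_pos: [455.8, 223.7, 47.7]
tcp_rot: [3.142, 0.001, -2.849]
ft_force: [0.3, 0.4, -0.4]
opening: 0.525
```

carry_out:
  moves:
    - {"dx": 0,"dy": 0,"dz": 0,"twist": 0}
    - {"dx": 0,"dy": 0,"dz": 0,"twist": 0}
    - {"dx": 0,"dy": 0,"dz": 0,"twist": 0}
    - {"dx": 0,"dy": 0,"dz": 0,"twist": 0}
    - {"dx": 0,"dy": 0,"dz": 0,"twist": 0}
  grip: 0.0

```text
t: 3.05
eef_pos: [455.4, 223.3, 46.7]
tcp_rot: [3.142, 0.0, -2.849]
ft_force: [-0.5, 0.6, -0.3]
opening: 0.162
```

```bash
python3 -c "
from cell import *
from h import *
pose(state())"
```

```text
t 3.05 pos [455.4 223.3  46.7] rot [ 3.1415e+00  1.0000e-04 -2.8490e+00] F [-0.5  0.6 -0.3] M [0.003 0.026 0.008] op 0.162 j6 -1.538
```

carry_out:
  moves:
    - {"dx": 0,"dy": 0,"dz": 0,"twist": 0}
    - {"dx": 0,"dy": 0,"dz": 0,"twist": 0}
    - {"dx": 0,"dy": 0,"dz": 0,"twist": 0}
    - {"dx": 0,"dy": 0,"dz": 0,"twist": 0}

```text
t: 3.45
eef_pos: [455.3, 223.7, 46.7]
tcp_rot: [3.141, 0.0, -2.849]
ft_force: [-0.8, 5.4, 0.7]
opening: 0.08
```

carry_out:
  moves:
    - {"dx": 0,"dy": 0,"dz": -0.01,"twist": 0}
    - {"dx": 0,"dy": 0,"dz": -0.025,"twist": 0}
    - {"dx": 0,"dy": 0,"dz": -0.04,"twist": 0}
    - {"dx": 0,"dy": 0,"dz": -0.055,"twist": 0}
    - {"dx": 0,"dy": 0,"dz": -0.055,"twist": 0}

```text
t: 3.95
eef_pos: [456.1, 223.4, 103.0]
tcp_rot: [-3.142, 0.003, -2.849]
ft_force: [0.3, 1.1, -1.1]
opening: 0.077
```

```bash
python3 -c "
from cell import *
from h import *
pose(state())"
```

```text
t 3.95 pos [456.1 223.4 103. ] rot [-3.1415e+00  2.7000e-03 -2.8488e+00] F [ 0.3  1.1 -1.1] M [ 0.089  0.032 -0.005] op 0.077 j6 -1.538
```

The key is held and lifted. I'll carry it near the lock, stopping 30 mm beyond in x so the wrist camera can see the keyhole past the key.

carry_out:
  moves:
    - {"dx": 0,"dy": 0,"dz": -0.045,"twist": 0}
    - {"dx": 0.004,"dy": -0.03,"dz": -0.062,"twist": 0}
    - {"dx": 0.0095,"dy": -0.072,"dz": -0.062,"twist": 0}
    - {"dx": 0.015,"dy": -0.114,"dz": -0.062,"twist": 0}
    - {"dx": 0.0205,"dy": -0.156,"dz": -0.062,"twist": 0}

```text
t: 4.45
eef_pos: [480.6, 66.5, 163.0]
tcp_rot: [-3.142, -0.0, -2.848]
ft_force: [0.8, -0.3, -0.8]
opening: 0.086
```

carry_out:
  moves:
    - {"dx": 0.005,"dy": -0.04,"dz": 0,"twist": 5}
    - {"dx": 0.011,"dy": -0.08,"dz": 0,"twist": 10}
    - {"dx": 0.016,"dy": -0.12,"dz": 0,"twist": 15}
    - {"dx": 0.0184,"dy": -0.1373,"dz": 0,"twist": 15}
    - {"dx": 0.0184,"dy": -0.1373,"dz": 0,"twist": 15}

```text
t: 4.95
eef_pos: [502.8, -70.9, 162.6]
tcp_rot: [-3.142, -0.001, -3.114]
ft_force: [0.6, 0.5, -0.8]
opening: 0.088
```

carry_out:
  moves:
    - {"dx": 0,"dy": 0,"dz": 0,"twist": 0}
    - {"dx": 0,"dy": 0,"dz": 0,"twist": 0}

```text
t: 5.15
eef_pos: [502.5, -67.8, 163.2]
tcp_rot: [3.141, -0.001, -3.11]
ft_force: [-0.3, -0.3, -0.1]
opening: 0.082
```

```bash
python3 w.py w4 473 -70 76:92 55:68
```

```text
t 5.15 pos [502.5 -67.8 163.2] rot [ 3.1412e+00 -7.0000e-04 -3.1097e+00] F [-0.3 -0.3 -0.1] M [ 0.035  0.024 -0.039] op 0.082 j6 -1.867
76:92 5882 [471.70744383 -73.01215935  84.79754133] ((472.9122314453125, -72.93876647949219), (60.35546875, 60.12120819091797), 1.688991665840149)
55:68 1278 [461.53641061 -43.76976995  60.59187177] ((465.9611511230469, -60.323211669921875), (47.12845993041992, 84.65745544433594), 1.6704827547073364)
finger inner y 0.4217844341402336 -0.06574638815552843 x [10.03986603 15.76611549] [10.2384035  16.58247219]
tool 76:92 ((29.656831741333008, -4.199993133544922), (60.35102462768555, 60.12117004394531), 0.13741205632686615)
tool 55:68 ((36.18722915649414, 8.621479034423828), (47.13389205932617, 84.65779113769531), 0.15821462869644165)
```

View pics/w4.png

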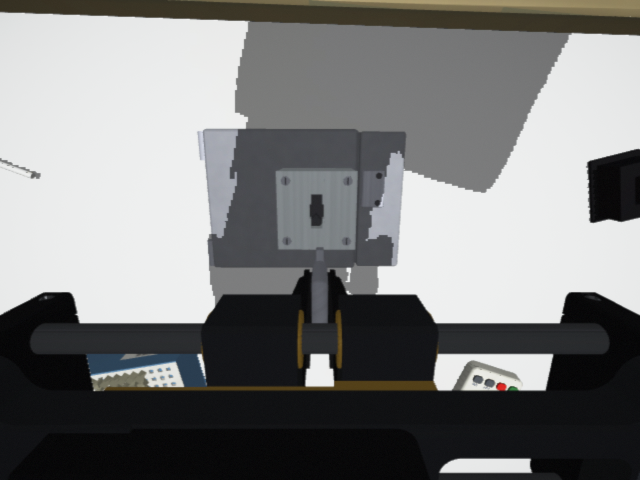

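The wrist view shows the keyhole at about (317,210) on the case and the key's shaft hanging between the fingers at (320,260). I'll compare the key tip and the keyhole directly in the tool frame.

```bash
python3 - <<'E'
from h import *
from scipy.spatial.transform import Rotation as Ro
f=np.load("w4.npz"); P=world(f["d"],f); pos=[502.5,-67.8,163.2]
T=(P-pos)@Ro.from_euler("xyz",[3.1412,-.0007,-3.1097]).as_matrix(); d=f["d"]
for z in range(-8,52,4):
    m=(d>0)&(T[...,2]>z)&(T[...,2]<z+4)&(abs(T[...,1]+1.7)<12)&(abs(T[...,0])<22)
    if m.sum()>2: a=T[m]; print(z,m.sum(),"x",np.percentile(a[:,0],[3,97]).round(1),"y",np.percentile(a[:,1],[3,97]).round(1), "zmax",a[:,2].max().round(1))
im=cv2.imread("pics/w4.png"); g=cv2.cvtColor(im,6)
m=(g<60); m[:190]=0;m[232:]=0;m[:,:300]=0;m[:,335:]=0
# keyhole rim: project dark pixels on plane z of case top
K=f["mtx"];v,u=np.nonzero(m); D=f["R"].T@np.stack([(u-K[0,2])/K[0,0],(v-K[1,2])/K[1,1],np.ones(len(u))]); c=-f["R"].T@f["t"]
W=c[:,None]+D*((84.8-c[2])/D[2]); Q=(W.T-pos)@Ro.from_euler("xyz",[3.1412,-.0007,-3.1097]).as_matrix()
print("hole",len(u),Q[:,:2].min(0),Q[:,:2].max(0),cv2.minAreaRect(Q[:,:2].astype(np.float32)))
E
```

```text
-8 83 x [10.3 16.4] y [-9.7  6. ] zmax -4.0
-4 79 x [10.2 16.3] y [-9.9  6. ] zmax -0.1
0 10 x [10.  14.4] y [-8.7  6. ] zmax 1.9
32 75 x [ 4.1 12.1] y [-4.1  0.4] zmax 36.0
36 54 x [ 2.6 12.5] y [-5.1  1.4] zmax 39.9
40 16 x [ 2.3 12.3] y [-5.3  1.8] zmax 43.9
hole 333 [19.04923502 -9.09193444] [4.19903036e+01 1.43519649e-02] ((30.520030975341797, -4.540367126464844), (9.105988502502441, 22.93921661376953), 89.9778823852539)
```

carry_out:
  moves:
    - {"dx": 0.014,"dy": -0.0013,"dz": 0,"twist": 0.1}
    - {"dx": 0.028,"dy": -0.0025,"dz": 0.01,"twist": 0.1}
    - {"dx": 0.028,"dy": -0.0025,"dz": 0.026,"twist": 0.1}
    - {"dx": 0.028,"dy": -0.0025,"dz": 0.028,"twist": 0.1}
    - {"dx": 0.028,"dy": -0.0025,"dz": 0.028,"twist": 0.1}

```text
t: 5.7
eef_pos: [475.0, -71.5, 135.6]
tcp_rot: [3.141, -0.001, -3.111]
ft_force: [0.0, -0.2, 0.0]
opening: 0.083
```

```bash
python3 w.py w5 473 -70 76:84.9 ; python3 -c "
import cv2
a=cv2.imread('pics/w5.png')[130:300,220:420]; cv2.imwrite('pics/w5c.png',cv2.resize(a,None,fx=3.5,fy=3.5,interpolation=2))"
```

```text
t 5.70 pos [475.  -71.5 135.6] rot [ 3.1413e+00 -5.0000e-04 -3.1114e+00] F [ 0.  -0.2  0. ] M [ 0.045 -0.004 -0.008] op 0.083 j6 -1.888
76:84.9 2958 [464.42756227 -72.88815207  84.04842331] ((471.81317138671875, -72.92279052734375), (58.6988525390625, 60.039093017578125), 1.6953998804092407)
finger inner y 0.29128975817924596 -0.06843271650688705 x [10.10347477 16.00282733] [10.07864904 16.50691289]
tool 76:84.9 ((3.1859169006347656, -1.3387012481689453), (58.69841384887695, 60.03904724121094), 0.03527558967471123)
```

View pics/w5c.png

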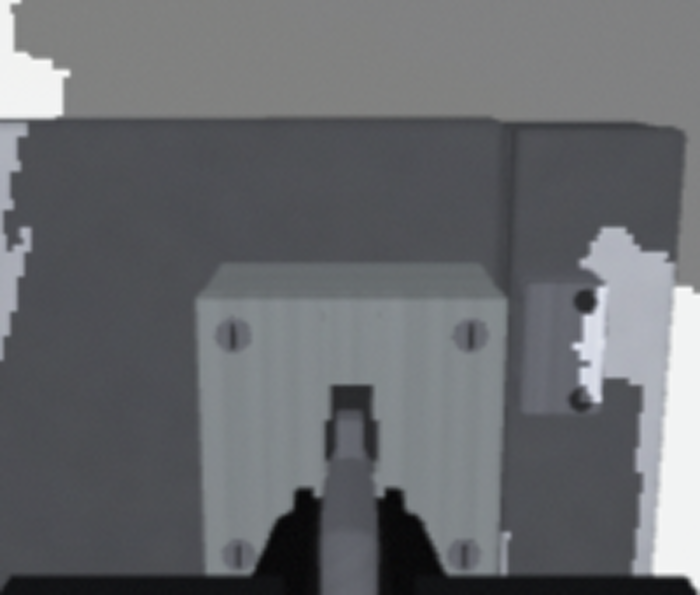

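The crop shows the key bit centred over the keyhole slot, within about 0.5 mm (bit at 348, slot at 352). I'll correct that and descend in small steps.

carry_out:
  moves:
    - {"dx": 0.0003,"dy": 0.0005,"dz": 0.003,"twist": 0}
    - {"dx": 0.0003,"dy": 0.0005,"dz": 0.006,"twist": 0}
    - {"dx": 0.0003,"dy": 0.0005,"dz": 0.009,"twist": 0}
    - {"dx": 0.0003,"dy": 0.0005,"dz": 0.011,"twist": 0}
    - {"dx": 0.0003,"dy": 0.0005,"dz": 0.012,"twist": 0}

```text
t: 6.25
eef_pos: [474.5, -71.6, 123.4]
tcp_rot: [3.141, -0.0, -3.113]
ft_force: [0.0, -0.4, -0.7]
opening: 0.084
```

carry_out:
  moves:
    - {"dx": 0,"dy": 0,"dz": 0.003,"twist": 0}
    - {"dx": 0,"dy": 0,"dz": 0.006,"twist": 0}
    - {"dx": 0,"dy": 0,"dz": 0.008,"twist": 0}
    - {"dx": 0,"dy": 0,"dz": 0.01,"twist": 0}
    - {"dx": 0,"dy": 0,"dz": 0.01,"twist": 0}

```text
t: 6.75
eef_pos: [474.5, -71.6, 113.4]
tcp_rot: [3.141, -0.0, -3.112]
ft_force: [0.1, 0.4, -0.1]
opening: 0.084
```

carry_out:
  moves:
    - {"dx": 0,"dy": 0,"dz": 0.0005,"twist": 0}
    - {"dx": 0,"dy": 0,"dz": 0.001,"twist": 0}
    - {"dx": 0,"dy": 0,"dz": 0.001,"twist": 0}

```text
t: 7.05
eef_pos: [474.6, -71.6, 112.6]
tcp_rot: [3.142, 0.0, -3.112]
ft_force: [0.1, 0.2, -0.8]
opening: 0.08
```

carry_out:
  moves:
    - {"dx": 0,"dy": 0,"dz": 0.0004,"twist": 0}
    - {"dx": 0,"dy": 0,"dz": 0.0008,"twist": 0}
    - {"dx": 0,"dy": 0,"dz": 0.0008,"twist": 0}

```text
t: 7.35
eef_pos: [474.6, -71.6, 111.8]
tcp_rot: [3.142, 0.0, -3.112]
ft_force: [0.6, 0.6, -0.7]
opening: 0.083
```

carry_out:
  moves:
    - {"dx": 0,"dy": 0,"dz": 0.0004,"twist": 0}
    - {"dx": 0,"dy": 0,"dz": 0.0008,"twist": 0}
    - {"dx": 0,"dy": 0,"dz": 0.0008,"twist": 0}

```text
t: 7.65
eef_pos: [474.6, -71.6, 111.0]
tcp_rot: [3.142, -0.0, -3.112]
ft_force: [0.1, -0.4, -1.3]
opening: 0.08
```

carry_out:
  moves:
    - {"dx": 0,"dy": 0,"dz": 0.0003,"twist": 0}
    - {"dx": 0,"dy": 0,"dz": 0.0006,"twist": 0}
    - {"dx": 0,"dy": 0,"dz": 0.0006,"twist": 0}

```text
t: 7.95
eef_pos: [474.6, -71.6, 110.6]
tcp_rot: [3.142, 0.0, -3.112]
ft_force: [-0.1, 0.0, 2.5]
opening: 0.083
```

carry_out:
  moves:
    - {"dx": 0,"dy": 0,"dz": 0.0003,"twist": 0}
    - {"dx": 0,"dy": 0,"dz": 0.0005,"twist": 0}
    - {"dx": 0,"dy": 0,"dz": 0.0005,"twist": 0}

```text
t: 8.25
eef_pos: [474.7, -71.6, 110.4]
tcp_rot: [-3.142, 0.001, -3.112]
ft_force: [-2.8, 0.7, 8.5]
opening: 0.085
```

The key landed at TCP z of about 110.6. I'll turn it clockwise with light pressure, watching for the drop.

carry_out:
  moves:
    - {"dx": 0,"dy": 0,"dz": -0.0002,"twist": 3}
    - {"dx": 0,"dy": 0,"dz": -0.0002,"twist": 6}
    - {"dx": 0,"dy": 0,"dz": -0.0002,"twist": 9}
    - {"dx": 0,"dy": 0,"dz": -0.0002,"twist": 12}

```text
t: 8.65
eef_pos: [475.0, -71.7, 110.5]
tcp_rot: [-3.141, 0.001, 2.959]
ft_force: [-0.0, -0.9, 4.8]
opening: 0.079
```

carry_out:
  moves:
    - {"dx": 0,"dy": 0,"dz": 0,"twist": 2}
    - {"dx": 0,"dy": 0,"dz": 0,"twist": 4}
    - {"dx": 0,"dy": 0,"dz": 0,"twist": 6}

```text
t: 8.95
eef_pos: [475.0, -71.7, 110.4]
tcp_rot: [3.142, 0.001, 2.855]
ft_force: [0.2, -0.1, 4.4]
opening: 0.078
```

```bash
python3 -c "
from cell import *
from h import *
pose(state())"
```

```text
t 8.95 pos [475.  -71.7 110.4] rot [3.1415e+00 1.1000e-03 2.8552e+00] F [ 0.2 -0.1  4.4] M [-0.027  0.021  0.007] op 0.078 j6 -1.572
```

carry_out:
  moves:
    - {"dx": 0,"dy": 0,"dz": 0,"twist": 2.5}
    - {"dx": 0,"dy": 0,"dz": 0,"twist": 5}
    - {"dx": 0,"dy": 0,"dz": 0,"twist": 5}

```text
t: 9.25
eef_pos: [475.0, -71.7, 110.4]
tcp_rot: [3.141, 0.001, 2.769]
ft_force: [-0.1, -0.1, 4.8]
opening: 0.079
```

carry_out:
  moves:
    - {"dx": 0,"dy": 0,"dz": 0,"twist": 2.5}
    - {"dx": 0,"dy": 0,"dz": 0,"twist": 5}
    - {"dx": 0,"dy": 0,"dz": 0,"twist": 5}

```text
t: 9.55
eef_pos: [474.9, -71.7, 110.3]
tcp_rot: [3.141, 0.001, 2.683]
ft_force: [0.3, 0.5, 5.3]
opening: 0.084
```

```bash
python3 -c "
from cell import *
from h import *
pose(state())"
```

```text
t 9.55 pos [474.9 -71.7 110.3] rot [3.1414e+00 9.0000e-04 2.6826e+00] F [0.3 0.5 5.3] M [-0.018 -0.053  0.059] op 0.084 j6 -1.399
```

carry_out:
  moves:
    - {"dx": 0,"dy": 0,"dz": 0,"twist": 2.5}
    - {"dx": 0,"dy": 0,"dz": 0,"twist": 5}
    - {"dx": 0,"dy": 0,"dz": 0,"twist": 5}

```text
t: 9.85
eef_pos: [474.8, -71.6, 110.2]
tcp_rot: [3.141, 0.0, 2.596]
ft_force: [-0.1, 0.7, 4.7]
opening: 0.079
```

carry_out:
  moves:
    - {"dx": 0,"dy": 0,"dz": 0,"twist": 2.5}
    - {"dx": 0,"dy": 0,"dz": 0,"twist": 5}
    - {"dx": 0,"dy": 0,"dz": 0,"twist": 5}

```text
t: 10.15
eef_pos: [474.4, -71.8, 110.0]
tcp_rot: [-3.141, -0.0, 2.51]
ft_force: [-1.1, -3.2, 3.3]
opening: 0.085
```

```bash
python3 -c "
from cell import *
from h import *
pose(state())"
```

```text
t 10.15 pos [474.4 -71.8 110. ] rot [-3.1411e+00 -3.0000e-04  2.5095e+00] F [-1.1 -3.2  3.3] M [-0.611  0.33  -0.039] op 0.085 j6 -1.226
```

z is falling and the force is easing, so I'll press slightly here to test for the drop.

carry_out:
  moves:
    - {"dx": 0,"dy": 0,"dz": 0.0004,"twist": 0}
    - {"dx": 0,"dy": 0,"dz": 0.0006,"twist": 1}
    - {"dx": 0,"dy": 0,"dz": 0.0006,"twist": 2}

```text
t: 10.45
eef_pos: [474.3, -71.7, 109.3]
tcp_rot: [-3.141, -0.001, 2.472]
ft_force: [-2.7, -5.1, 2.4]
opening: 0.081
```

```bash
python3 -c "
from cell import *
from h import *
pose(state())"
```

```text
t 10.45 pos [474.3 -71.7 109.3] rot [-3.1410e+00 -6.0000e-04  2.4725e+00] F [-2.7 -5.1  2.4] M [-1.164  0.653  0.057] op 0.081 j6 -1.189
```

carry_out:
  moves:
    - {"dx": -0.0001,"dy": -0.0004,"dz": 0.0005,"twist": 0}
    - {"dx": -0.0001,"dy": -0.0004,"dz": 0.001,"twist": 0}
    - {"dx": -0.0001,"dy": -0.0004,"dz": 0.001,"twist": 0}

```text
t: 10.75
eef_pos: [474.3, -71.9, 108.4]
tcp_rot: [-3.142, -0.0, 2.473]
ft_force: [-2.0, -2.2, 1.9]
opening: 0.083
```

```bash
python3 -c "
from cell import *
from h import *
pose(state())"
```

```text
t 10.75 pos [474.3 -71.9 108.4] rot [-3.1416e+00 -3.0000e-04  2.4729e+00] F [-2.  -2.2  1.9] M [-0.669  0.496  0.037] op 0.083 j6 -1.191
```

Fz stays low while z drops, so it is going in. I'll continue down to the seat at TCP z of about 100.6, relieving the side load on the way.

carry_out:
  moves:
    - {"dx": 0,"dy": -0.0002,"dz": 0.001,"twist": 0}
    - {"dx": 0,"dy": -0.0002,"dz": 0.002,"twist": 0}
    - {"dx": 0,"dy": -0.0002,"dz": 0.003,"twist": 0}
    - {"dx": 0,"dy": -0.0002,"dz": 0.003,"twist": 0}

```text
t: 11.15
eef_pos: [474.3, -72.0, 105.2]
tcp_rot: [3.142, -0.0, 2.473]
ft_force: [-1.6, -2.0, -1.2]
opening: 0.081
```

```bash
python3 -c "
from cell import *
from h import *
pose(state())"
```

```text
t 11.15 pos [474.3 -72.  105.2] rot [ 3.1415e+00 -4.0000e-04  2.4725e+00] F [-1.6 -2.  -1.2] M [-0.394  0.26  -0.032] op 0.081 j6 -1.191
```

carry_out:
  moves:
    - {"dx": 0,"dy": -0.0002,"dz": 0.001,"twist": 0}
    - {"dx": 0,"dy": -0.0002,"dz": 0.002,"twist": 0}
    - {"dx": 0,"dy": -0.0002,"dz": 0.003,"twist": 0}
    - {"dx": 0,"dy": -0.0002,"dz": 0.0035,"twist": 0}
    - {"dx": 0,"dy": -0.0002,"dz": 0.0035,"twist": 0}

```text
t: 11.65
eef_pos: [474.2, -72.2, 101.9]
tcp_rot: [3.141, -0.0, 2.473]
ft_force: [0.0, -1.2, -0.9]
opening: 0.084
```

carry_out:
  moves:
    - {"dx": 0,"dy": 0,"dz": 0.0005,"twist": 0}
    - {"dx": 0,"dy": 0,"dz": 0.001,"twist": 0}
    - {"dx": 0,"dy": 0,"dz": 0.001,"twist": 0}

```text
t: 11.95
eef_pos: [474.2, -72.3, 101.0]
tcp_rot: [3.141, 0.0, 2.473]
ft_force: [-0.2, -0.1, -0.0]
opening: 0.081
```

```bash
python3 -c "
from cell import *
from h import *
pose(state())"
```

```text
t 11.95 pos [474.2 -72.3 101. ] rot [3.1415e+00 1.0000e-04 2.4726e+00] F [-0.2 -0.1 -0. ] M [-0.059  0.114 -0.025] op 0.081 j6 -1.191
```

The key is fully down (a drop of about 9.6 mm) with side loads near zero. The target is about 1.98 rad plus play clockwise of the keyhole, or roughly 1.3 to 1.43 rad more from here. Turning clockwise now.

carry_out:
  moves:
    - {"dx": 0,"dy": 0,"dz": 0.0002,"twist": 3}
    - {"dx": 0,"dy": 0,"dz": 0.0002,"twist": 6}
    - {"dx": 0,"dy": 0,"dz": 0.0002,"twist": 9}
    - {"dx": 0,"dy": 0,"dz": 0.0002,"twist": 12}
    - {"dx": 0,"dy": 0,"dz": 0.0002,"twist": 15}

```text
t: 12.45
eef_pos: [474.2, -72.3, 100.8]
tcp_rot: [3.141, -0.0, 2.209]
ft_force: [0.6, -1.5, -0.4]
opening: 0.079
```

```bash
python3 -c "
from cell import *
from h import *
pose(state())"
```

```text
t 12.45 pos [474.2 -72.3 100.8] rot [ 3.1414 -0.      2.2086] F [ 0.6 -1.5 -0.4] M [-0.076  0.012  0.04 ] op 0.079 j6 -0.927
```

carry_out:
  moves:
    - {"dx": 0,"dy": 0,"dz": 0,"twist": 3}
    - {"dx": 0,"dy": 0,"dz": 0,"twist": 6}
    - {"dx": 0,"dy": 0,"dz": 0,"twist": 9}
    - {"dx": 0,"dy": 0,"dz": 0,"twist": 12}
    - {"dx": 0,"dy": 0,"dz": 0,"twist": 15}

```text
t: 12.95
eef_pos: [473.7, -72.4, 100.8]
tcp_rot: [-3.141, -0.0, 1.947]
ft_force: [-2.6, -1.4, 0.4]
opening: 0.081
```

```bash
python3 -c "
from cell import *
from h import *
pose(state())"
```

```text
t 12.95 pos [473.7 -72.4 100.8] rot [-3.1407e+00 -3.0000e-04  1.9473e+00] F [-2.6 -1.4  0.4] M [-0.52   0.618  0.065] op 0.081 j6 -0.665
```

carry_out:
  moves:
    - {"dx": 0,"dy": -0.0002,"dz": 0,"twist": 3}
    - {"dx": 0,"dy": -0.0002,"dz": 0,"twist": 6}
    - {"dx": 0,"dy": -0.0002,"dz": 0,"twist": 9}
    - {"dx": 0,"dy": -0.0002,"dz": 0,"twist": 12}
    - {"dx": 0,"dy": -0.0002,"dz": 0,"twist": 15}

```text
t: 13.45
eef_pos: [473.3, -72.4, 100.7]
tcp_rot: [-3.14, -0.0, 1.686]
ft_force: [-3.0, -2.2, 1.2]
opening: 0.084
```

```bash
python3 -c "
from cell import *
from h import *
pose(state())"
```

```text
t 13.45 pos [473.3 -72.4 100.7] rot [-3.1401e+00 -2.0000e-04  1.6856e+00] F [-3.  -2.2  1.2] M [-0.529  0.807  0.125] op 0.084 j6 -0.404
```

carry_out:
  moves:
    - {"dx": 0,"dy": 0,"dz": 0,"twist": 3}
    - {"dx": 0,"dy": 0,"dz": 0,"twist": 6}
    - {"dx": 0,"dy": 0,"dz": 0,"twist": 9}
    - {"dx": 0,"dy": 0,"dz": 0,"twist": 12}
    - {"dx": 0,"dy": 0,"dz": 0,"twist": 15}

```text
t: 13.95
eef_pos: [473.1, -72.4, 100.7]
tcp_rot: [-3.14, 0.0, 1.424]
ft_force: [-5.2, -2.1, 1.9]
opening: 0.084
```

```bash
python3 -c "
from cell import *
from h import *
pose(state())"
```

```text
t 13.95 pos [473.1 -72.4 100.7] rot [-3.1395e+00  2.0000e-04  1.4238e+00] F [-5.2 -2.1  1.9] M [-0.596  1.063  0.08 ] op 0.084 j6 -0.142
```

carry_out:
  moves:
    - {"dx": -0.0002,"dy": -0.0004,"dz": 0,"twist": 3}
    - {"dx": -0.0002,"dy": -0.0004,"dz": 0,"twist": 6}
    - {"dx": -0.0002,"dy": -0.0004,"dz": 0,"twist": 9}
    - {"dx": -0.0002,"dy": -0.0004,"dz": 0,"twist": 12}

```text
t: 14.35
eef_pos: [472.7, -72.4, 100.7]
tcp_rot: [-3.14, 0.0, 1.214]
ft_force: [-4.2, -0.7, 2.0]
opening: 0.084
```

```bash
python3 -c "
from cell import *
from h import *
pose(state())"
```

```text
t 14.35 pos [472.7 -72.4 100.7] rot [-3.1397e+00  4.0000e-04  1.2143e+00] F [-4.2 -0.7  2. ] M [-0.329  0.938  0.156] op 0.084 j6 0.067
```

carry_out:
  moves:
    - {"dx": 0,"dy": 0,"dz": 0,"twist": 2}
    - {"dx": 0,"dy": 0,"dz": 0,"twist": 4}
    - {"dx": 0,"dy": 0,"dz": 0,"twist": 5}

```text
t: 14.65
eef_pos: [472.7, -72.4, 100.7]
tcp_rot: [-3.14, 0.0, 1.128]
ft_force: [-4.7, -1.1, 1.6]
opening: 0.083
```

```bash
python3 -c "
from cell import *
from h import *
pose(state())"
```

```text
t 14.65 pos [472.7 -72.4 100.7] rot [-3.1396e+00  5.0000e-04  1.1279e+00] F [-4.7 -1.1  1.6] M [-0.186  1.243  0.126] op 0.083 j6 0.153
```

carry_out:
  moves:
    - {"dx": 0,"dy": -0.0003,"dz": 0,"twist": 1}
    - {"dx": 0,"dy": -0.0003,"dz": 0,"twist": 2}
    - {"dx": 0,"dy": -0.0003,"dz": 0,"twist": 3}

```text
t: 14.95
eef_pos: [472.6, -72.3, 100.7]
tcp_rot: [-3.14, 0.0, 1.076]
ft_force: [-5.5, -1.4, 2.3]
opening: 0.077
```

```bash
python3 -c "
from cell import *
from h import *
pose(state())"
```

```text
t 14.95 pos [472.6 -72.3 100.7] rot [-3.1401e+00  5.0000e-04  1.0760e+00] F [-5.5 -1.4  2.3] M [-0.349  1.336  0.05 ] op 0.077 j6 0.205
```

carry_out:
  moves:
    - {"dx": 0,"dy": 0,"dz": 0,"twist": 1}
    - {"dx": 0,"dy": 0,"dz": 0,"twist": 2}
    - {"dx": 0,"dy": 0,"dz": 0,"twist": 2}

```text
t: 15.25
eef_pos: [472.6, -72.3, 100.7]
tcp_rot: [-3.14, 0.001, 1.041]
ft_force: [-5.9, -1.6, 2.4]
opening: 0.081
```

```bash
python3 -c "
from cell import *
from h import *
pose(state())"
```

```text
t 15.25 pos [472.6 -72.3 100.7] rot [-3.1400e+00  5.0000e-04  1.0411e+00] F [-5.9 -1.6  2.4] M [-0.381  1.272  0.08 ] op 0.081 j6 0.240
```

carry_out:
  moves:
    - {"dx": -0.0002,"dy": -0.0003,"dz": 0,"twist": 1}
    - {"dx": -0.0002,"dy": -0.0003,"dz": 0,"twist": 2}
    - {"dx": -0.0002,"dy": -0.0003,"dz": 0,"twist": 3}

```text
t: 15.55
eef_pos: [472.5, -72.3, 100.7]
tcp_rot: [-3.141, 0.0, 0.988]
ft_force: [-5.6, -0.0, 1.9]
opening: 0.085
```

```bash
python3 -c "
from cell import *
from h import *
pose(state())"
```

```text
t 15.55 pos [472.5 -72.3 100.7] rot [-3.1405e+00  3.0000e-04  9.8780e-01] F [-5.6 -0.   1.9] M [-0.241  1.331  0.129] op 0.085 j6 0.293
```

carry_out:
  moves:
    - {"dx": 0,"dy": 0,"dz": 0,"twist": 1}
    - {"dx": 0,"dy": 0,"dz": 0,"twist": 2}
    - {"dx": 0,"dy": 0,"dz": 0,"twist": 2}

```text
t: 15.85
eef_pos: [472.4, -72.2, 100.7]
tcp_rot: [-3.141, 0.0, 0.954]
ft_force: [-5.8, -1.2, 2.5]
opening: 0.085
```

```bash
python3 - <<'E'
from cell import *
from h import *
pose(state())
for n in("wrist","top","scene"):
    i=camera_info(n); p,d=read_camera(n); np.savez(n+"_a.npz",d=d,p=p,**{k:np.array(i[k]) for k in("mtx","R","t")}); cv2.imwrite(f"pics/{n}_a.png",p[:,:,::-1])
    W=np.array([460.5,-38,56.]); c=np.array(i["R"])@W+i["t"]; u=np.array(i["mtx"])@c; print(n,u[:2]/u[2],c[2])
pose(state())
a=cv2.resize(cv2.imread("pics/scene_a.png")[165:235,330:400],(400,400),interpolation=2); b=cv2.resize(cv2.imread("pics/top_a.png")[245:325,385:465],(400,400),interpolation=2)
cv2.imwrite("pics/ab.png",np.hstack([a,b]))
E
```

```text
t 15.85 pos [472.4 -72.2 100.7] rot [-3.1405e+00  4.0000e-04  9.5350e-01] F [-5.8 -1.2  2.5] M [-0.153  1.352  0.251] op 0.085 j6 0.327
wrist [273.08310574 230.5986817 ] 219.83690935993766
top [415.52264031 291.68856723] 1328.6270968717636
scene [373.30308623 197.24106338] 1018.7354749125664
t 16.00 pos [472.5 -72.2 100.7] rot [-3.1406e+00  4.0000e-04  9.5410e-01] F [-4.7 -0.4  1.9] M [-0.193  1.327  0.25 ] op 0.080 j6 0.327
```

View pics/wrist_a.png

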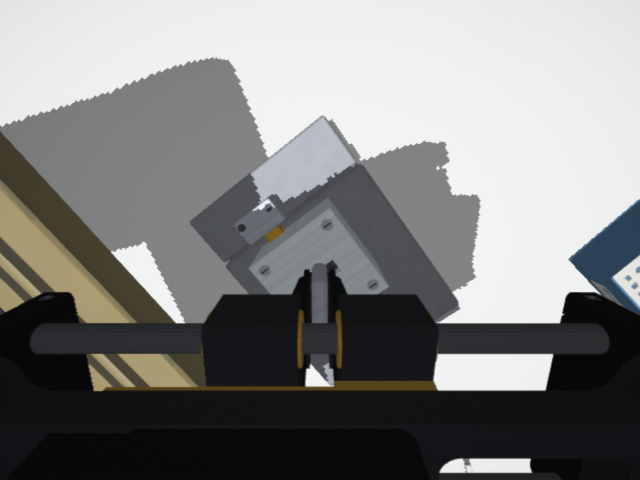

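View pics/ab.png

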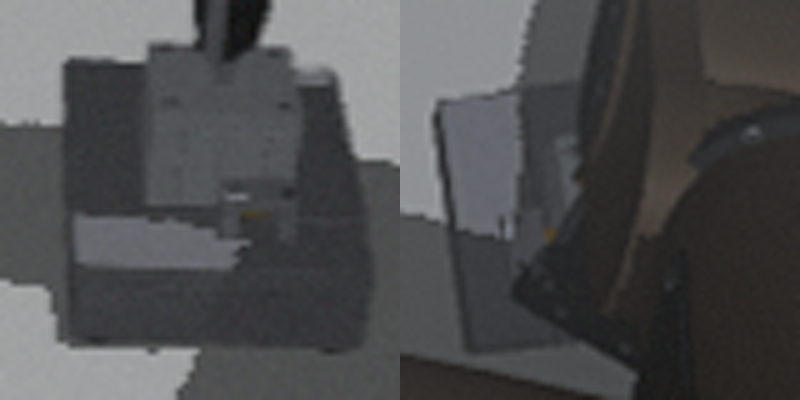

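The wrist view shows the brass bolt bridging the gap into the keeper at (273,232). The crop shows it in the keeper's opening at (255,215). Moment z has risen from about 0.08 to a steady 0.25 N m, which suggests the stop. I'll add one small gentle nudge to confirm.

carry_out:
  moves:
    - {"dx": 0,"dy": -0.0002,"dz": 0,"twist": 0.6}
    - {"dx": 0,"dy": -0.0002,"dz": 0,"twist": 1.2}
    - {"dx": 0,"dy": -0.0002,"dz": 0,"twist": 1.2}

```text
t: 16.3
eef_pos: [472.5, -72.2, 100.7]
tcp_rot: [-3.141, 0.0, 0.933]
ft_force: [-6.4, -0.1, 2.0]
opening: 0.079
```

```bash
python3 - <<'E'
from cell import *
from h import *
pose(state())
f=np.load("wrist_a.npz"); p=f["p"].astype(int); P=world(f["d"],f)
def br(p,P):
    m=(p[...,0]>p[...,2]*1.8)&(p[...,0]>90)&(np.hypot(P[...,0]-461,P[...,1]+40)<40)&(P[...,2]>40)&(P[...,2]<70); q=P[m]; print(m.sum(),q.min(0).round(1) if m.any() else '',q.max(0).round(1) if m.any() else '')
br(p,P); i=camera_info("wrist"); p,d=read_camera("wrist"); br(p.astype(int),world(d,i)); pose(state())
# key bow angle in tool frame not needed; brass in top0 before
E
```

```text
t 16.30 pos [472.5 -72.2 100.7] rot [-3.1409e+00  3.0000e-04  9.3280e-01] F [-6.4 -0.1  2. ] M [-0.187  1.228  0.388] op 0.079 j6 0.348
161 [452.1 -43.5  47.8] [464.2 -36.4  60.1]
161 [449.1 -43.6  40.9] [464.4 -36.5  59.4]
t 16.35 pos [472.5 -72.2 100.8] rot [-3.1409e+00  3.0000e-04  9.3300e-01] F [-6.5 -1.2  2.2] M [-0.2    1.249  0.393] op 0.084 j6 0.348
```

The torque rose steeply to 0.39 N m with no further bolt motion, so this is a hard stop and the bolt is thrown. I'll ease off slightly, release, and retreat straight up.

carry_out:
  moves:
    - {"dx": 0,"dy": 0,"dz": 0,"twist": -1}
    - {"dx": 0,"dy": 0,"dz": 0,"twist": -1}

```text
t: 16.55
eef_pos: [472.4, -72.2, 100.7]
tcp_rot: [-3.141, 0.0, 0.951]
ft_force: [-4.8, -1.3, 1.3]
opening: 0.083
```

carry_out:
  moves:
    - {"dx": 0,"dy": 0,"dz": 0,"twist": -1}
    - {"dx": 0,"dy": 0,"dz": 0,"twist": -1}
    - {"dx": 0,"dy": 0,"dz": 0,"twist": -1}
    - {"dx": 0,"dy": 0,"dz": 0,"twist": -1}
    - {"dx": 0,"dy": 0,"dz": 0,"twist": -1}
  grip: 0.04

```text
t: 17.05
eef_pos: [473.0, -72.3, 100.9]
tcp_rot: [3.141, -0.0, 0.968]
ft_force: [0.1, 0.0, 0.0]
opening: 0.406
```

carry_out:
  moves:
    - {"dx": 0,"dy": 0,"dz": -0.005,"twist": 0}
    - {"dx": 0,"dy": 0,"dz": -0.015,"twist": 0}
    - {"dx": 0,"dy": 0,"dz": -0.03,"twist": 0}
    - {"dx": 0,"dy": 0,"dz": -0.06,"twist": 0}
    - {"dx": 0,"dy": 0,"dz": -0.08,"twist": 0}

```text
t: 17.55
eef_pos: [473.0, -72.3, 183.1]
tcp_rot: [3.14, -0.001, 0.968]
ft_force: [0.5, -0.4, 0.3]
opening: 0.417
```

carry_out:
  moves:
    - {"dx": -0.03,"dy": 0,"dz": 0,"twist": 0}
    - {"dx": -0.05,"dy": 0,"dz": 0,"twist": 0}
    - {"dx": -0.05,"dy": 0,"dz": 0,"twist": 0}
    - {"dx": -0.05,"dy": 0,"dz": 0,"twist": 0}
    - {"dx": -0.05,"dy": 0,"dz": 0,"twist": 0}

```text
t: 18.05
eef_pos: [444.8, -113.0, 181.1]
tcp_rot: [3.141, -0.0, 0.968]
ft_force: [-0.2, 0.6, -0.5]
opening: 0.419
```

```bash
python3 w.py w9 474 -72 100:135 76:90; cp pics/w9.png pics/w9v.png; python3 - <<'E'
from h import *
import numpy as np
f=np.load("w9.npz"); p=cv2.imread("pics/w9.png")[:,:,::-1].astype(int); P=world(f["d"],f)
m=(p[...,0]>p[...,2]*1.8)&(p[...,0]>90)&(np.hypot(P[...,0]-461,P[...,1]+40)<40)&(P[...,2]>40)&(P[...,2]<70); print(m.sum(),P[m].min(0) if m.any() else '',P[m].max(0) if m.any() else '')
E
```

```text
t 18.05 pos [ 444.8 -113.   181.1] rot [ 3.1412e+00 -3.0000e-04  9.6840e-01] F [-0.2  0.6 -0.5] M [-0.066  0.092 -0.061] op 0.419 j6 0.209
100:135 521 [473.31493388 -72.85796313 126.70469307] ((472.8535461425781, -73.56819915771484), (29.99679183959961, 7.975364685058594), 58.52623748779297)
76:90 5095 [473.74907366 -72.12706663  84.85964521] ((472.9594421386719, -73.4223403930664), (60.13105773925781, 60.242820739746094), 1.6831072568893433)
finger inner y 21.07767749215339 -18.68444599141618 x [-10.78285239  10.25950241] [-10.94570907  10.29546424]
tool 100:135 ((48.38446044921875, 0.7031378746032715), (7.975276947021484, 29.99153709411621), 86.9572525024414)
tool 76:90 ((48.556480407714844, 0.6932792663574219), (60.131046295166016, 60.242820739746094), 53.79949951171875)
86 [452.2767196  -41.70415506  47.63637806] [464.02016962 -36.47491077  57.66977325]
```

View pics/w9v.png

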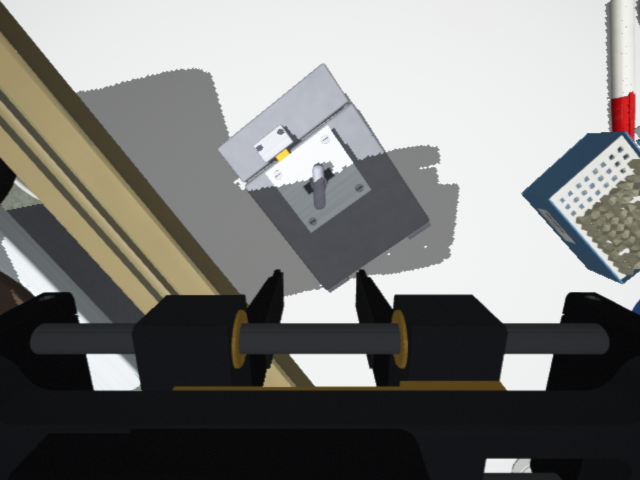

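The picture shows the key standing in the lock at (318,185), the brass bolt bridging into the keeper at (282,156), and the gripper clear. The key is 2.15 rad clockwise of the keyhole, against an expected 1.98 plus play. Its bow top is at seat height, so I'm handing in.

```bash
python3 -c "
from cell import *
print(job_done())"
```

```text
the job is handed in; nothing more can be done
None
```

The grey box is locked and the key is still in it. I took the key from its stand and put it through the keyhole. Turning it clockwise under about 5 N, I felt it drop at about 0.70 rad, 9.6 mm down onto the seat. I then turned it clockwise to the stop, let go and backed away, and handed in just after 18 s.

**Last checks**
- **Stop:** the torque rose from about 0.1 to 0.39 N m, and the last nudge moved the bolt no further.
- **Key angle:** after release the key stood 2.15 rad clockwise of the keyhole, against an expected 1.98 plus 0.15 of play.
- **Key height:** the top of the bow was at seat height, within about 1 mm.
- **Bolt:** the brass bolt reaches into the keeper. I judged "fully thrown" from this, the key angle and the torque, not from a direct measurement of its travel.
- **Forces:** the largest force reading I saw on the tool was about 9 N.

**What disagreed or failed**
- The top and wrist cameras differed by about 4 mm. I corrected this using the fingertips as a reference.
- A steady side load of about 6 N built up during the turn and never fully eased; it vanished on release.
- Two early move calls were refused for their format, with no effect.
- I did not measure the beaker, timer and tape again at the end. The arm never went near them and showed no unexpected contact.

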